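# Index the press collar and lock it with its pin

## Robot

A 6-joint arm with a two-finger parallel gripper is mounted at the origin on a cart in front of the work surface, level with it; the furniture and walls round the work are solid. World frame = base frame: x ahead of the robot, y to its left, z up, the work surface at z = 0. Lengths are in mm, angles in rad, forces in N, time in s.
With the tool pointing down it reaches from about 400 to 925 mm from the base axis. Payload 12.5 kg.
Tool frame: the origin (TCP) lies on the front face of the gripper's body, between the roots of the fingers; the fingertips stand 78 mm ahead of it and the grasp point (between the pads) lies 59 mm ahead of it (env.nose_length is the distance from the TCP to the fingertips, in mm); z points along the fingers, y is the line along which they close (so a half turn about z gives the same grasp; the last joint's range is limited). The gripper opens to 95 mm and grips with 3 to 60 N. Pads are 20 mm wide; open, the fingers measure 119 mm over their backs; the gripper's body (75 mm by 180 mm) begins 59 mm behind the grasp point.
Start: joints at [1.023, 0.491, 1.559, -0, 1.092, -0.106], TCP at [267.212, 565.009, 292.261] pointing down, gripper open.
Joint ranges: [-3.1, 3.1], [-0.84, 2.19], [0.05, 2.79], [-1.13, 4.28], [0.06, 2.93], [-2.69, 2.69]. Speed limits (rad/s): [2.22, 2.22, 2.79, 3.14, 3.14, 3.14].

## Interface

Orientations are given as [roll, pitch, yaw] about the fixed x, y, z axes, in that order (R = Rz(yaw) Ry(pitch) Rx(roll)).
In Python, from cell import env gives the robot as it stands.
- The arm moves only by the tool jog_arm, never from a script. Its argument "motion" is a list of rows, each a list of 7 numbers: the turn, a rotation vector about the tool's x, y, z in degrees, then the shift along the tool's x, y, z in mm, then the finger opening in mm, from 0 to 95.1. In form: [[wx, wy, wz, x, y, z, hand], ...]. A call has 1 to 10 rows; each row shifts and turns the commanded pose from where the row before left it, along the tool's axes as they then stand; what a row does not reach is not made up. A row lasts 1/8 s, in which the tool goes at most 62.5 mm and 10.7 degrees, less where a joint would pass 70% of its speed; a pose out of reach is approached as far as the arm can. A call is refused whole if a number of a shift passes 62.5 or a number of a turn 10.7, either way. A call with a gripper value outside its range is refused whole. The fingers move at their own pace and stop on an object; the grip force is fixed at half the most. Time passes only in rows, so rows that do not move let the fingers close. It gives the time, the measured TCP pose, the force, the opening and the grip force at its end, in the units of the state.
- env.state(): the state, without advancing time (a new reading comes with each control period).
- env.read_camera(name): name is "scene" or "side" or "wrist"; returns a dict with "color" (384x512x3 uint8, red, green, blue), "z_map" (384x512 float32, mm along the optical axis (not along the pixel's ray), 0 where there is no reading), "camera_matrix" (3x3 intrinsics, pixels), "k1" (the pictures are not rectified: a ray, as slopes to the right and down, at radius r is drawn at 1 + k1 r^2 times it, then the intrinsics apply), "world_to_cam" (4x4, takes a point from world to camera coordinates). Camera axes: x right, y up, looking along -z (the intrinsics and any distortion apply to the point x, -y, -z); pixel columns grow to the right and rows downward; lengths in mm; the calibration is good to about 2 mm. A picture is of the moment at which its call begins.
- env.job_done(): hands the job in; it is judged then, once.
Trained networks look in the newest picture that a camera, given by its name, has taken for a name from the list of things; names that differ only in an ending like _2 or _b are one class to them, and where a whole thing is asked for, a point or a joint stands for the part that bears it (a point fixed in the world has none). Each returns a list of dicts, best first, with "score" (0 to 1); they miss things now and then, are a little off and sometimes report something else, mostly with a low value. They report only what shows in the picture. A call takes as long as a camera call.
- env.recognise(camera, thing): "location" ([column, row] in pixels, amid what is visible of it).
The state is a dict: "t": time; "joints": joint angles; "qvel": joint speeds; "tau": joint torques, N m; "eef_pos": TCP position; "tcp_rot": TCP orientation; "ft_force": force on the tool from outside, world axes, zero at the start; "moment": the same for the moment, N m; "opening": opening from 0.0 (shut) to 1.0 (fully open); "grip_force": force on a finger pad.
Only numpy, scipy, OpenCV 4.12 (cv2) and the standard library are available. Lean on these libraries where they do the work, as an engineer would, in place of code of your own. Each camera call takes 0.05 s, during which the arm holds its last target. There are 200 camera calls.

## Task

The metal die collar with the black wing grip sits loose in the round seat of the pasta press stand, but is turned the wrong way. Turn it in its seat until one of the eyes of its flange (either one) lies over the hole in the stand's lug, then take the wooden-handled locking pin out of its rest block and put it down through eye and lug until its shoulder sits flat on the flange. Let go, leaving the collar seated, and leave the other things on the worktop where they are.

Things in the scene. Friction and masses are not known exactly. Their poses are not given: they have to be found in the camera images.
- stand: Fixed press stand, origin at the centre of its underside (on the worktop, on the seat axis), z up. White foot 120 mm round, 10 mm thick; aluminium seat ring 92 mm outside, open on top, flat rim 45 mm up. On its own +x, 68 mm from the axis, stands the lug: a tube 34 mm outside, 44 mm up, with an upright hole. Place and heading vary.
- lug_hole (a point): Centre of the mouth of the lug's hole in the stand, 44 mm above the worktop; the hole is 17 mm wide and 36 mm deep
- collar: Loose steel die collar, 0.4 kg, in the seat with 2 mm play; turns either way under light friction. Origin: centre of the underside of its 75 mm plug, 20 mm above the worktop; z up. The flange, 10 mm thick, lies on the seat rim, top 55 mm above the worktop: a 94 mm disc with two opposite eyes on its own +x and -x; either serves. At the start the eye line is 30 to 90 degrees off the lug, either way.
- eye_a (a point): Centre of the eye on the collar's +x, at the flange's top face: a ring 42 mm outside with a 20 mm hole, 68 mm from the collar's axis
- eye_b (a point): The like eye on the collar's -x
- wing_grip (a point): Centre of the collar's upright black wing grip, on the collar's axis, 78 mm above the worktop. The wing is 14 mm thick (along the collar's x), 70 mm long (along its y) and rises from the flange to 97 mm above the worktop: pinch it from above across its thickness
- rest_block: Fixed light wooden block 80 x 80 x 50 mm, origin at the centre of its underside, with an upright 17 mm hole through its centre, in which the pin stands
- pin: Loose locking pin, upright, 107 mm long, 0.15 kg, origin at its lower tip, z towards the handle. Shank 12 mm thick, 42 mm long, its last 10 mm tapering to 5 mm; then a shoulder disc 32 mm wide, 5 mm thick; then a round wooden handle 22 mm thick, 60 mm long. It hangs by its shoulder in the rest block, tip 8 mm above the worktop; fully home in the stand its tip is 13 mm above the worktop.
- teaspoon: steel teaspoon, 130 x 26 mm, lying flat; bystander; origin at the centre of its underside
- tub: small white yoghurt tub, 72 mm wide, 71 mm tall; bystander; origin at the centre of its underside
- mug: low green and white mug, 64 mm wide (89 mm with its ear), 48 mm tall; bystander; origin at the centre of its underside
- tin: upright food tin, 57 mm wide, 72 mm tall; bystander; origin at the centre of its underside
- timer: round kitchen timer, white with a red knob on top, 66 mm wide, 50 mm tall; bystander; origin at the centre of its underside

How it is judged:
By the outcome, as a careful person would: the job done as asked, in the order asked, and still so for the second after the job is handed in, with the robot touching nothing.
It also fails if it takes over 51 s, if anything falls off the work surface, if the arm or the gripper's body presses on something with over 40 N, if the wrist force passes 120 N, or if a joint passes its speed limit or range.

## Working session

There is one attempt and no reset: what is moved stays moved. The work goes in short steps, Python scripts to look and compute and a tool call to move; the robot and the scene stay as the last step left them, time stands still between calls to the robot, and variables do not carry over. Pictures are saved under pics/ and viewed, at most 10 in all, crops included, and the job is handed in when it is done.

Besides the shell and the picture viewer there is one more tool, called by a JSON object that holds its "api" and its "payload". jog_arm: Moves the arm, as the interface text tells. Its arguments: {"type":"object","properties":{"motion":{"type":"array"}},"required":["motion"]}

```bash
mkdir -p pics; ls
cat > h.py <<'E'
from cell import env
import numpy as np, cv2
def cam(n):
    return env.read_camera(n)
def save(c,name,crop=None,s=1):
    im=c["color"][:,:,::-1]
    if crop: im=im[crop[1]:crop[3],crop[0]:crop[2]]
    cv2.imwrite("pics/"+name,cv2.resize(im,None,fx=s,fy=s))
def ray(c,px):
    K=np.array(c["camera_matrix"]);k=c["k1"]
    d=np.array([(px[0]-K[0,2])/K[0,0],(px[1]-K[1,2])/K[1,1]]);u=d.copy()
    for _ in range(20): u=d/(1+k*(u@u))
    T=np.array(c["world_to_cam"]);R=T[:3,:3];t=T[:3,3]
    return -R.T@t, R.T@np.array([u[0],-u[1],-1.])
def atz(c,px,z):
    o,d=ray(c,px);return o+d*(z-o[2])/d[2]
def depth(c,px):
    o,d=ray(c,px);z=c["z_map"][int(round(px[1])),int(round(px[0]))];return o+d*z
def proj(c,p):
    T=np.array(c["world_to_cam"]);q=T[:3,:3]@np.asarray(p,float)+T[:3,3]
    u=np.array([q[0],-q[1]])/-q[2];u=u*(1+c["k1"]*(u@u));K=np.array(c["camera_matrix"])
    return np.array([K[0,0]*u[0]+K[0,2],K[1,1]*u[1]+K[1,2]])
def cloud(c):
    z=c["z_map"];K=np.array(c["camera_matrix"]);k=c["k1"]
    v,u=np.mgrid[:z.shape[0],:z.shape[1]];d=np.stack([(u-K[0,2])/K[0,0],(v-K[1,2])/K[1,1]],-1);w=d
    for _ in range(20): w=d/(1+k*(w**2).sum(-1,keepdims=True))
    T=np.array(c["world_to_cam"]);q=np.stack([w[...,0],-w[...,1],-np.ones_like(z)],-1)*z[...,None]
    P=(q-T[:3,3])@T[:3,:3];P[z<=0]=np.nan;return P
def two(c1,p1,c2,p2):
    o1,d1=ray(c1,p1);o2,d2=ray(c2,p2)
    s=np.linalg.lstsq(np.c_[d1,-d2],o2-o1,rcond=None)[0]
    a=o1+d1*s[0];b=o2+d2*s[1];return (a+b)/2,np.linalg.norm(a-b)
E
python3 - <<'E'
from h import *
np.set_printoptions(precision=1,suppress=True)
print(env.state())
for n in ["scene","side"]:
    c=cam(n);save(c,n+"0.png",s=1.5)
    print(n,"campos",ray(c,(256,192))[0])
    for t in ["lug_hole","eye_a","wing_grip","pin","rest_block","stand","tub","mug","tin","timer","teaspoon"]:
        for r in env.recognise(n,t)[:2]:
            print(t,round(r["score"],2),np.array(r["location"]),depth(c,r["location"]))
E
```

```text
pics
{'t': 0.0, 'joints': array([ 1. ,  0.5,  1.6,  0. ,  1.1, -0.1]), 'qvel': array([ 0.,  0.,  0.,  0., -0.,  0.]), 'tau': array([ -0. , -61.3, -25.8,   0.1,   0. ,  -0. ]), 'eef_pos': array([267.1, 564.9, 291.7]), 'tcp_rot': array([-3.1, -0. ,  2.7]), 'ft_force': array([0.2, 0.4, 0.1]), 'moment': array([-0.,  0.,  0.]), 'grip_force': 0.0, 'opening': 0.9999519612736754}
scene campos [175.4 470.2 490.7]
lug_hole 0.73 [342.8 205.1] [ 438.6 -311.5   26.1]
lug_hole 0.35 [332.  186.5] [ 480.7 -335.    58.1]
eye_a 0.83 [331.8 190.1] [ 475.7 -322.4   54.5]
wing_grip 0.97 [335.4 187.3] [ 472.  -337.    57.2]
pin 0.87 [238.4 236.7] [539.7  -0.5  77.3]
pin 0.74 [342.2 206.2] [ 439.3 -309.9   23.4]
rest_block 0.83 [243.6 255.2] [517.7  14.7  50.1]
stand 0.63 [341.9 206.8] [ 440.2 -310.5   21.1]
tub 0.72 [207.7 208.5] [684.  -75.3  60.7]
mug 0.97 [142.9 253.4] [736.9  86.2  12.9]
mug 0.16 [342.9 205.5] [ 438.4 -312.    24.8]
tin 0.82 [240.9 186.6] [ 683.9 -209.8   59.7]
timer 0.75 [277.1 176.4] [ 671.6 -376.7   24. ]
timer 0.58 [208.6 208.4] [681.9 -76.1  61.2]
teaspoon 0.71 [343.5 208.4] [ 43
[... 211 characters left out ...]
a 0.76 [235.9 263.2] [ 468.3 -349.7   60.6]
wing_grip 0.56 [240.1 265.7] [ 475.5 -356.3   57.3]
pin 0.75 [227.7 163.9] [539.5 -21.7  81.3]
pin 0.49 [291. 173.] [ 696.7 -104.    71.9]
rest_block 0.78 [227.2 179.8] [527.8 -55.3  52.8]
stand 0.8 [219.  280.7] [ 428.5 -351.2   18.5]
tub 0.87 [291.9 172.9] [ 700.2 -102.4   70.4]
tub 0.66 [228.9 163.4] [543.1 -21.4  82.1]
mug 0.76 [272.9 147.2] [710.1  70.8  46.3]
mug 0.53 [290.8 174.3] [ 694.7 -107.5   70.5]
tin 0.86 [309.4 214.3] [ 680.1 -261.5   62. ]
timer 0.72 [333.6 270.1] [ 669.3 -415.7   36.4]
timer 0.34 [218.2 282.2] [ 426.7 -349.7   11.9]
teaspoon 0.48 [230.3 222.2] [ 503.8 -167.4    1.3]
teaspoon 0.3 [238.  264.2] [ 472.  -352.6   59.2]
```

View pics/scene0.png

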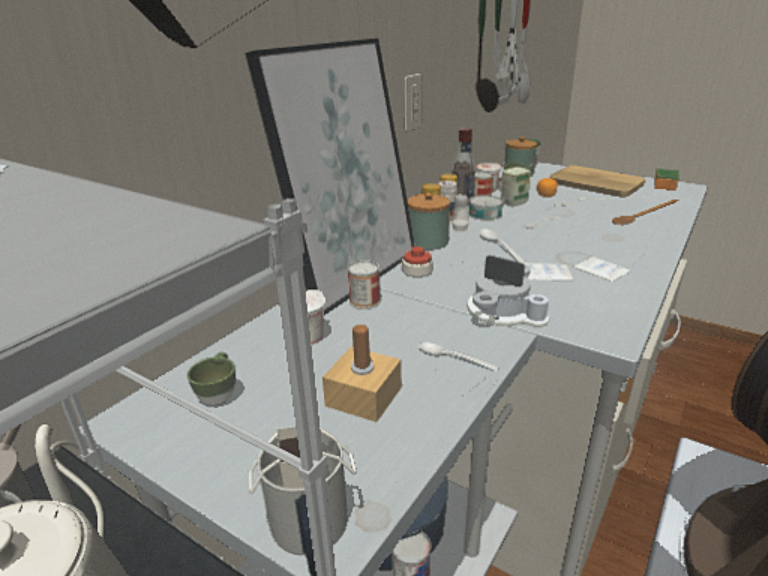

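View pics/side0.png

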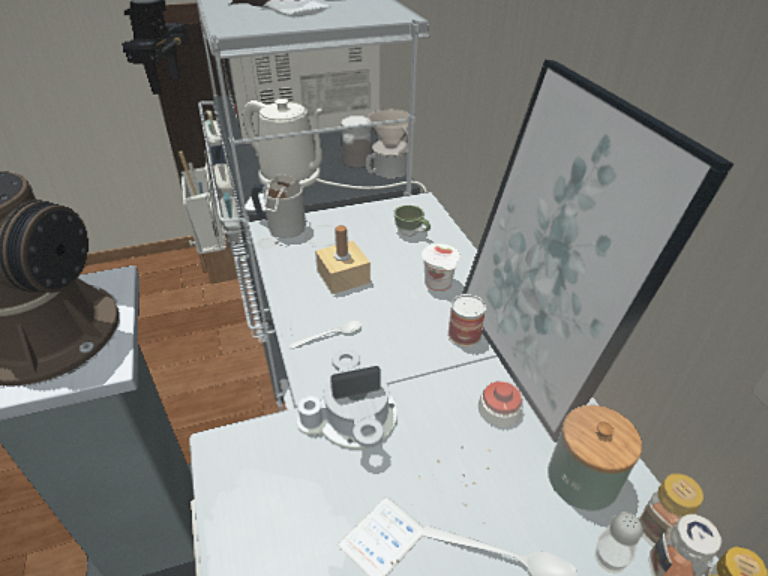

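The scene picture shows the stand at about (340,195) px, the block and pin at (240,240), and a shelf post near the camera. In the side picture (native px) the lug mouth is at about (207,268), the eyes at (231,240) and (246,288), the wing at (237,255) and the pin at (227,165). Next I'll locate these and check how much room the shelf leaves.

Run:
```python
from h import *
np.set_printoptions(precision=0,suppress=True)
s=cam("side");c=cam("scene");w=cam("wrist")
for n,p,z in [("lug",(207,268),44),("eye1",(231,239),55),("eye2",(246,286),55),("wingtop",(236,247),97)]:
    print(n,atz(s,p,z),depth(s,p))
for n,ps,pc in [("pin top",(227.3,151.5),(240.7,217.5))]: print(n,two(s,ps,c,pc))
# shelf
P=np.concatenate([cloud(k).reshape(-1,3) for k in (s,c)]);P=P[np.isfinite(P).all(1)]
for zl in [(110,200),(200,300),(300,400),(400,700)]:
    m=(P[:,2]>zl[0])&(P[:,2]<zl[1])&(P[:,0]>150)&(P[:,0]<800)&(P[:,1]>-500)&(P[:,1]<900)
    H,_,_=np.histogram2d(P[m,0],P[m,1],bins=[np.arange(150,801,50),np.arange(-500,901,50)])
    print(zl);print((H>3).astype(int) if 0 else "\n".join(str(150+50*i)+" "+"".join("#" if v>3 else "." for v in r) for i,r in enumerate(H)))
print(ray(w,(256,192)),w["world_to_cam"])
# wing line
Q=cloud(s);m=(np.abs(Q[...,2]-94)<6)&(np.abs(Q[...,0]-480)<80)&(np.abs(Q[...,1]+345)<80);print(m.sum(),Q[m].mean(0),np.linalg.svd(Q[m][:,:2]-Q[m][:,:2].mean(0))[2])
```

```text
lug [ 409. -330.   44.] [ 409. -326.   39.]
eye1 [ 478. -274.   55.] [ 490. -226.    2.]
eye2 [ 473. -408.   55.] [ 479. -386.   24.]
wingtop [ 473. -337.   97.] [ 473. -339.   98.]
pin top (array([542., -13., 116.]), np.float64(1.825856713553611))
(110, 200)
150 ............................
200 ............................
250 ............................
300 ............................
350 ..............##............
400 .............#.#...##.######
450 .............###.###..#.....
500 .........#.....#.###..#.....
550 ...............#####..#.....
600 ...............#......#.....
650 ...............#..##..#.....
700 ...............#####..#.....
750 ########......###.#...#.....
(200, 300)
150 ............................
200 ...................##.......
250 ...................##.#.....
300 ......................#.....
350 ..............##...........#
400 ......................##....
450 ......................#.....
500 ..................#...#.....
550 ......................#.....
600 ......................#.....
650 ......................#.....
700 ......................#.....
750 
[... 416 characters left out ...]
......######.......
750 ########......######........
(400, 700)
150 ............................
200 ....................##......
250 ....................#.......
300 .....................#......
350 ............................
400 ............................
450 ...................##.......
500 ................####........
550 ................##..........
600 .................#..........
650 ............................
700 ............................
750 ............................
(array([196., 599., 385.]), array([ 0., -0., -1.])) [[   0.    1.   -0. -625.]
 [  -1.    0.   -0.   30.]
 [  -0.    0.    1. -392.]
 [   0.    0.    0.    1.]]
240 [ 472. -344.   95.] [[-1.  0.]
 [-0. -1.]]
```

Run:
```python
from h import *
np.set_printoptions(precision=1,suppress=True)
s=cam("side");c=cam("scene")
for k in (s,c):
    P=cloud(k).reshape(-1,3);P=P[np.isfinite(P).all(1)]
    for zl in [(60,120),(120,200),(200,300),(300,350),(350,380),(380,420),(420,500)]:
        m=(P[:,2]>zl[0])&(P[:,2]<zl[1])&(P[:,0]>310)&(P[:,0]<450)&(P[:,1]>150)&(P[:,1]<400)
        if m.sum()>3: print(zl,m.sum(),np.percentile(P[m],[1,50],axis=0).ravel(),P[m][:,2].max())
st=env.state();print(st["tcp_rot"],st["eef_pos"]); print(np.array(cam("wrist")["world_to_cam"]))
import cv2
R=cv2.Rodrigues(np.array([0,0,st["tcp_rot"][2]]))[0]@cv2.Rodrigues(np.array([st["tcp_rot"][0],0,0]))[0];print(R)
w=cam("wrist");o,_=ray(w,(256,192));print(R.T@(o-st["eef_pos"]))
```

```text
(60, 120) 245 [383.6 152.7  60.9 432.3 189.9  87.8] 119.73938615531543
(120, 200) 114 [381.1 244.2 120.1 388.7 253.4 183.8] 199.6358994785152
(200, 300) 88 [381.6 248.3 202.2 384.9 252.  252.3] 299.7155507823266
(300, 350) 46 [383.1 247.9 301.5 386.1 250.8 328.5] 349.9673183756592
(350, 380) 295 [377.8 245.  353.9 413.7 272.1 364.2] 379.51879112177386
(380, 420) 349 [379.8 248.4 380.4 412.9 315.9 386.6] 394.0980246024909
(60, 120) 1095 [382.4 152.2  60.7 425.6 237.5  87.3] 119.86067283054125
(120, 200) 997 [380.6 251.4 121.6 384.4 263.  180.7] 199.9415250392353
(200, 300) 1252 [381.9 251.4 201.4 383.5 263.3 254.7] 299.9744189497206
(300, 350) 839 [381.7 251.7 300.7 383.4 263.7 326.1] 349.8626669704881
(350, 380) 6220 [376.4 252.5 354.9 381.4 347.4 366.6] 379.99620452634747
(380, 420) 7769 [379.6 256.6 380.4 403.  347.7 384.8] 392.41171441277334
[3.1 0.  2.7] [267.2 565.  292.3]
[[   0.4    0.9   -0.  -625. ]
 [  -0.9    0.4   -0.3   29.7]
 [  -0.2    0.1    1.  -392.4]
 [   0.     0.     0.     1. ]]
[[-0.9  0.4  0. ]
 [ 0.4  0.9  0. ]
 [ 0.   0.  -1. ]]
[ 78.7   0.2 -93. ]
```

```bash
cat >> h.py <<'E'
from scipy.spatial.transform import Rotation as Ro
def plan(way,n,hand,start=None):
    """way: [(x,y,z,yawdeg)...], n rows each; prints rows in tool axes"""
    if start is None:
        st=env.state();p=np.array(st["eef_pos"]);r=Ro.from_euler("xyz",st["tcp_rot"])
    else: p=np.array(start[:3]);r=Ro.from_euler("xyz",[180,0,start[3]],degrees=True)
    rows=[]
    for w,k in zip(way,n):
        p0=p;tgt=Ro.from_euler("xyz",[180,0,w[3]],degrees=True)
        v=(r.inv()*tgt).as_rotvec(degrees=True)
        for i in range(k):
            want=p0+(np.array(w[:3])-p0)*(i+1)/k
            d=np.round(r.inv().apply(want-p),1);q=np.round(v/k,2)
            rows.append([*q.tolist(),*d.tolist(),hand]);p=p+r.apply(d);r=r*Ro.from_rotvec(q,degrees=True)
    print("end",p,r.as_euler("xyz",degrees=True))
    print(str([[float(x) for x in a] for a in rows]))
E
python3 - <<'E'
from h import *
plan([(267,565,540,155),(300,310,540,110),(430,0,500,60),(475,-342,270,-2)],[4,5,6,8],95)
E
```

```text
end [ 474.98517832 -341.98329673  270.00200029] [-1.79995320e+02 -3.77272196e-03 -1.97135972e+00]
[[0.0, 0.0, -0.08, 0.0, -0.0, -61.9, 95.0], [0.0, 0.0, -0.08, 0.1, -0.0, -62.0, 95.0], [0.0, 0.0, -0.08, 0.0, -0.1, -61.9, 95.0], [0.0, 0.0, -0.08, 0.1, 0.0, -61.9, 95.0], [0.0, -0.0, 9.0, -27.5, -43.4, -0.0, 95.0], [0.0, -0.0, 9.0, -34.0, -38.6, -0.0, 95.0], [0.0, -0.0, 9.0, -39.6, -32.8, -0.0, 95.0], [0.0, -0.0, 9.0, -44.3, -26.2, -0.0, 95.0], [0.0, -0.0, 9.0, -47.8, -19.0, -0.1, 95.0], [0.0, -0.0, 8.33, -56.0, 2.7, 6.7, 95.0], [0.0, -0.0, 8.33, -54.9, 10.7, 6.6, 95.0], [0.0, -0.0, 8.33, -52.9, 18.7, 6.7, 95.0], [0.0, -0.0, 8.33, -49.6, 26.0, 6.7, 95.0], [0.0, -0.0, 8.33, -45.3, 33.0, 6.7, 95.0], [0.0, -0.0, 8.33, -40.0, 39.2, 6.6, 95.0], [-0.0, -0.0, 7.75, -34.2, 26.2, 28.8, 95.0], [-0.0, -0.0, 7.75, -30.4, 30.6, 28.7, 95.0], [-0.0, -0.0, 7.75, -26.0, 34.5, 28.8, 95.0], [-0.0, -0.0, 7.75, -21.1, 37.6, 28.7, 95.0], [-0.0, -0.0, 7.75, -15.8, 40.1, 28.8, 95.0], [-0.0, -0.0, 7.75, -10.3, 41.8, 28.7, 95.0], [-0.0, -0.0, 7.75, -4.5, 42.9, 28.8, 95.0], [-0.0, -0.0, 7.75, 1.3, 43.1, 28.7, 95.0]]
```

{"api": "jog_arm", "payload": {"motion": [[0, 0, 0, 0, 0, -62, 95], [0, 0, 0, 0, 0, -62, 95], [0, 0, 0, 0, 0, -62, 95], [0, 0, 0, 0, 0, -62, 95], [0, 0, 9, -27.5, -43.5, 0, 95], [0, 0, 9, -34, -38.5, 0, 95], [0, 0, 9, -39.5, -33, 0, 95], [0, 0, 9, -44.5, -26, 0, 95], [0, 0, 9, -48, -19, 0, 95]]}}

```text
t: 2.68
eef_pos: [298.7, 307.8, 540.3]
tcp_rot: [3.141, -0.0, 1.91]
ft_force: [0.6, 0.8, -0.0]
opening: 0.999
grip_force: 0.0
```

{"api": "jog_arm", "payload": {"motion": [[0, 0, 8.3, -56, 2.5, 6.5, 95], [0, 0, 8.3, -55, 10.5, 6.5, 95], [0, 0, 8.3, -53, 18.5, 6.5, 95], [0, 0, 8.3, -49.5, 26, 6.5, 95], [0, 0, 8.3, -45.5, 33, 6.5, 95], [0, 0, 8.3, -40, 39, 6.5, 95], [0, 0, 7.75, -34, 26, 28.8, 95], [0, 0, 7.75, -30.5, 30.5, 28.8, 95], [0, 0, 7.75, -26, 34.5, 28.8, 95]]}}

```text
t: 3.8
eef_pos: [443.0, -131.0, 414.1]
tcp_rot: [3.141, -0.0, 0.635]
ft_force: [-0.1, -0.0, 0.2]
opening: 1.003
grip_force: 0.0
```

{"api": "jog_arm", "payload": {"motion": [[0, 0, 7.75, -21, 37.5, 28.8, 95], [0, 0, 7.75, -16, 40, 28.8, 95], [0, 0, 7.75, -10.5, 42, 28.8, 95], [0, 0, 7.75, -4.5, 43, 28.8, 95], [0, 0, 7.75, 1.5, 43, 28.8, 95], [0, 0, 0, 0, 0, 0, 95]]}}

```text
t: 4.55
eef_pos: [470.2, -345.3, 268.2]
tcp_rot: [-3.139, 0.003, -0.041]
ft_force: [-0.7, -0.6, 0.8]
opening: 0.996
grip_force: 0.0
```

Run:
```python
from h import *
np.set_printoptions(precision=1,suppress=True)
w=cam("wrist");save(w,"w1.png",s=1.5);st=env.state();print(st["t"],st["eef_pos"],st["tcp_rot"])
for t,z in [("lug_hole",44),("eye_a",55),("wing_grip",97),("stand",45)]:
    for r in env.recognise("wrist",t)[:3]: print(t,round(r["score"],2),np.array(r["location"]),depth(w,r["location"]),atz(w,r["location"],z))
```

```text
4.6 [ 470.3 -344.1  269.6] [-3.1  0.  -0. ]
lug_hole 0.55 [255.4 134.8] [ 518.  -343.8   30.1] [ 519.3 -344.    44. ]
eye_a 0.7 [254.4 176.2] [ 484.6 -342.    98. ] [ 474.4 -341.    55. ]
wing_grip 0.76 [252.9 178.6] [ 481.9 -340.4   96.7] [ 482.  -340.4   97. ]
stand 0.78 [250.8 133.1] [ 518.5 -337.9    9.6] [ 521.4 -338.9   45. ]
```

View pics/w1.png

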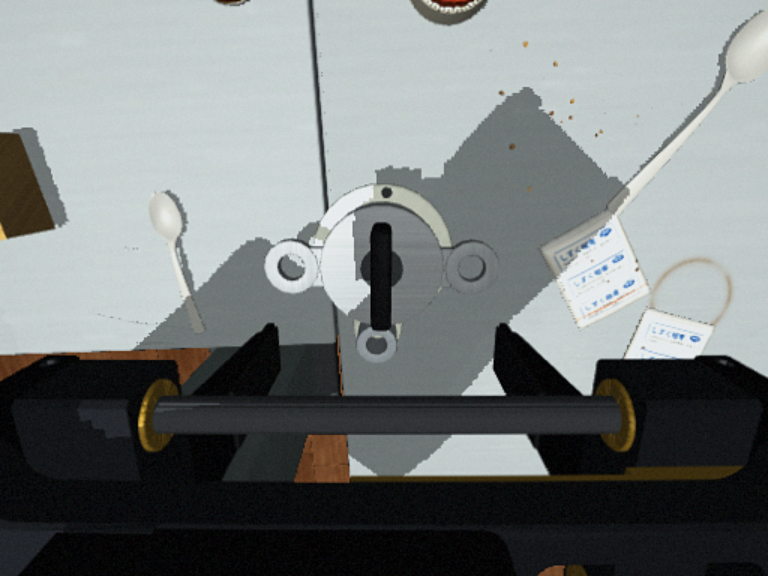

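The wrist picture (native px) shows the eyes at (194.7,177.3) and (314,177.3), the lug hole at (250.7,229.3), and the wing centre line at column 254.

Run:
```python
from h import *
np.set_printoptions(precision=1,suppress=True)
w=cam("wrist");s=cam("side")
e1=atz(w,(194.7,177.3),55);e2=atz(w,(314,177.3),55);l=atz(w,(250.5,229.5),44)
print(e1,e2,(e1+e2)/2,np.linalg.norm(e1-e2),l)
ce=(e1+e2)/2
print("eye ang",np.degrees(np.arctan2(*(e1-e2)[1::-1])),"lug",np.degrees(np.arctan2(*(l-ce)[1::-1])),np.linalg.norm((l-ce)[:2]))
Q=cloud(w)
m=(Q[...,2]>88)&(Q[...,2]<105)&(np.hypot(Q[...,0]-472,Q[...,1]+342)<60)&(np.arange(384)[:,None]<225)
A=Q[m];print("wing",m.sum(),A.min(0),A.max(0),A.mean(0),np.median(A[:,2]))
a=cv2.minAreaRect(A[:,:2].astype(np.float32));print(a)
for n,r in (("flange",(ce[0],ce[1],40)),):
    B=Q[(abs(np.hypot(Q[...,0]-r[0],Q[...,1]-r[1])-30)<8)];print(np.nanmedian(B[:,2]))
print("two eye1",two(w,(194.7,177.3),s,(231,239.5)),"two lug",two(w,(250.5,229.5),s,(207,268)))
for p in (e1,e2,l): print(proj(s,p))
```

```text
[ 476.2 -270.6   55. ] [ 471.3 -406.7   55. ] [ 473.7 -338.7   55. ] 136.1794232869771 [ 404.5 -331.1   44. ]
eye ang 87.93085459861948 lug 173.72464006280512 69.69506190942909
wing 934 [ 438.3 -348.7   88.7] [ 507.3 -332.3   99.7] [ 474.4 -340.5   96.7] 96.97416247504745
((472.9140930175781, -340.5849304199219), (13.995508193969727, 68.72010803222656), 87.49901580810547)
311.6589515743953
two eye1 (array([ 477.1, -271. ,   51.5]), np.float64(3.951886371248657)) two lug (array([ 407.5, -332. ,   48.1]), np.float64(2.698521259794709))
[229.7 238.1]
[245.2 285.7]
[205.1 268.9]
```

Run:
```python
from h import *
st=env.state();print(st["eef_pos"],np.degrees(st["tcp_rot"]))
plan([(473.3,-339.8,200,-2),(473.3,-339.8,141,-2)],[2,2],60)
```

```text
[ 470.88452486 -342.58242428  271.79696567] [ 1.79952774e+02 -6.52664559e-02 -2.03111196e+00]
end [ 473.25188701 -339.81835941  140.99709289] [ 1.79992749e+02 -5.24744559e-03 -1.99114048e+00]
[[0.02, -0.03, -0.02, 1.1, -1.5, 35.9, 60.0], [0.02, -0.03, -0.02, 1.2, -1.4, 35.9, 60.0], [0.0, -0.0, 0.0, -0.0, -0.0, 29.5, 60.0], [0.0, -0.0, 0.0, -0.1, -0.0, 29.5, 60.0]]
```

{"api": "jog_arm", "payload": {"motion": [[0, 0, 0, 1, -1, 36, 60], [0, 0, 0, 1, -1, 36, 60], [0, 0, 0, 0, 0, 20, 60], [0, 0, 0, 0, 0, 0, 60], [0, 0, 0, 0, 0, 0, 60]]}}

```text
t: 5.52
eef_pos: [473.1, -341.4, 180.0]
tcp_rot: [3.141, -0.001, -0.036]
ft_force: [1.3, -0.5, 0.6]
opening: 0.636
grip_force: 0.0
```

Run:
```python
from h import *
np.set_printoptions(precision=1,suppress=True)
w=cam("wrist");save(w,"w2.png",s=1.5)
st=env.state();print(st["eef_pos"],np.degrees(st["tcp_rot"]))
Q=cloud(w)
m=(Q[...,2]>90)&(Q[...,2]<103)&(np.hypot(Q[...,0]-473,Q[...,1]+340.6)<45)&(np.abs(Q[...,1]+340.6)<14)
A=Q[m];print(m.sum(),A.min(0),A.max(0),cv2.minAreaRect(A[:,:2].astype(np.float32)))
```

```text
[ 473.1 -341.5  180.1] [179.9  -0.1  -2.1]
1769 [ 443.4 -348.4   90.3] [ 507.5 -332.3   99.4] ((475.4508972167969, -340.6838073730469), (13.905844688415527, 63.94502639770508), 87.29264831542969)
```

View pics/w2.png

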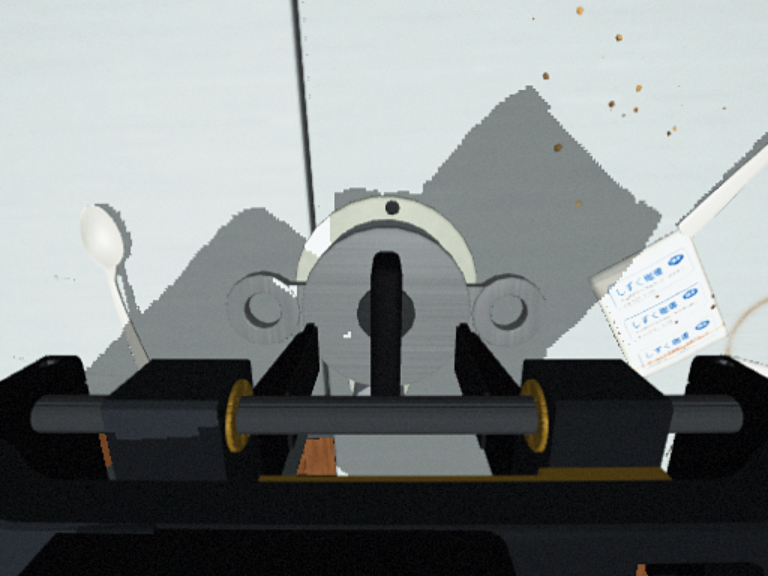

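The fingers are open on both sides of the wing, the eyes are at (176,206) and (339,206) px native, and nothing is in the way. Next: go down and grip.

{"api": "jog_arm", "payload": {"motion": [[0, 0, 0, 0, -0.8, 20, 60], [0, 0, 0, 0, 0, 18, 60], [0, 0, 0, 0, 0, 0, 0], [0, 0, 0, 0, 0, 0, 0], [0, 0, 0, 0, 0, 0, 0], [0, 0, 0, 0, 0, 0, 0], [0, 0, 0, 0, 0, 0, 0]]}}

```text
t: 6.45
eef_pos: [472.8, -340.6, 141.1]
tcp_rot: [3.141, -0.0, -0.037]
ft_force: [0.0, -0.4, -1.0]
opening: 0.162
grip_force: 0.0
```

{"api": "jog_arm", "payload": {"motion": [[0, 0, 0, 0, 0, 0, 0], [0, 0, -8, 0, 0, 0, 0], [0, 0, -10, 0, 0, 0, 0], [0, 0, -10, 0, 0, 0, 0], [0, 0, -10, 0, 0, 0, 0], [0, 0, -10, 0, 0, 0, 0], [0, 0, -10, 0, 0, 0, 0], [0, 0, -10, 0, 0, 0, 0], [0, 0, -10, 0, 0, 0, 0], [0, 0, -8, 0, 0, 0, 0]]}}

```text
t: 7.7
eef_pos: [472.9, -340.7, 141.0]
tcp_rot: [3.141, 0.0, 1.469]
ft_force: [0.1, 0.6, 2.9]
opening: 0.142
grip_force: 30.0
```

{"api": "jog_arm", "payload": {"motion": [[0, 0, 0, 0, 0, 0, 0], [0, 0, 0, 0, 0, 0, 0]]}}

```text
t: 7.95
eef_pos: [472.9, -340.7, 141.0]
tcp_rot: [3.141, 0.0, 1.461]
ft_force: [0.9, -0.5, 4.9]
opening: 0.144
grip_force: 30.0
```

Run:
```python
from h import *
w=cam("wrist");s=cam("side")
a=w["color"][:,:,::-1];b=cv2.resize(s["color"][200:330,140:313,::-1],(512,384),interpolation=cv2.INTER_CUBIC)
cv2.imwrite("pics/c3.png",cv2.resize(np.hstack([a,b]),(800,300)))
cv2.imwrite("pics/c3b.png",b); print(env.state()["tcp_rot"],env.state()["eef_pos"])
np.save("/tmp/dummy.npy",0)
```

```text
[3.14120411e+00 2.12893631e-04 1.46205994e+00] [ 472.87323902 -340.68082586  141.02726969]
```

View pics/c3.png

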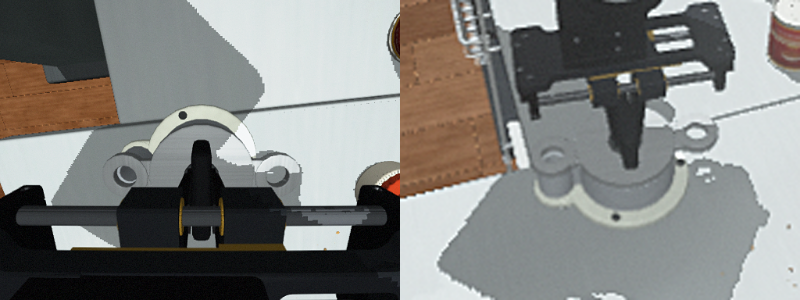

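The eye now lies roughly over the lug. I'll release, lift, and look from nearer overhead.

{"api": "jog_arm", "payload": {"motion": [[0, 0, 0, 0, 0, 0, 40], [0, 0, 0, 0, 0, 0, 40], [0, 0, 0, 0, 0, -30, 40], [0, 0, 0, 0, 0, -50, 40], [0, 0, 0, -35, -35, -40, 40], [0, 0, 0, -35, -35, 0, 40], [0, 0, 0, 0, 0, 0, 40], [0, 0, 0, 0, 0, 0, 40], [0, 0, 0, 0, 0, 0, 40]]}}

```text
t: 9.18
eef_pos: [397.1, -401.5, 259.7]
tcp_rot: [-3.141, -0.001, 1.465]
ft_force: [-0.2, -0.1, 0.1]
opening: 0.421
grip_force: 0.0
```

Run:
```python
from h import *
np.set_printoptions(precision=1,suppress=True)
w=cam("wrist");st=env.state();print(st["t"],st["eef_pos"],np.degrees(st["tcp_rot"]),ray(w,(256,192)))
p=proj(w,(405,-332,55));print(p,proj(w,(541,-348,55)))
x,y=p.astype(int);x=min(max(x,100),412);y=min(max(y,75),309);print(x-100,y-75)
cv2.imwrite("pics/w4.png",cv2.resize(w["color"][y-75:y+75,x-100:x+100,::-1],(800,600),interpolation=cv2.INTER_CUBIC))
```

```text
9.225 [ 397.1 -401.5  259.7] [-180.   -0.   84.] (array([ 404.5, -323.8,  352.7]), array([-0. , -0.3, -1. ]))
[259.2 118.2] [390.8 120. ]
159 43
```

View pics/w4.png

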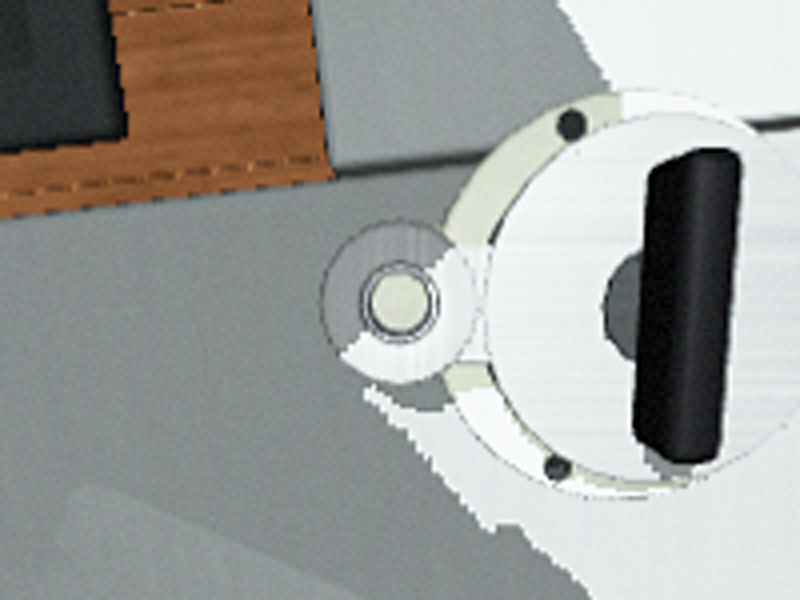

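In the crop the eye and the lug hole are concentric at (400,302), native px (259.1,118.3), with the pale foot showing through. So the eye is aligned at about (405,-332). Now to the pin.

{"api": "jog_arm", "payload": {"motion": [[0, 0, 0, 47.5, 15, 0, 60], [0, 0, 0, 47.5, 15, 0, 60], [0, 0, 0, 47.5, 15, 0, 60], [0, 0, 0, 47.5, 15, 0, 60], [0, 0, 0, 47.5, 15, 0, 60], [0, 0, 0, 47.5, 15, 0, 60], [0, 0, 0, 47.5, 15, 0, 60], [0, 0, 0, 0, 0, 0, 60], [0, 0, 0, 0, 0, 0, 60], [0, 0, 0, 0, 0, 0, 60]]}}

```text
t: 10.48
eef_pos: [536.0, -83.5, 260.0]
tcp_rot: [-3.141, -0.0, 1.463]
ft_force: [-0.4, 0.2, 0.0]
opening: 0.627
grip_force: 0.0
```

Run:
```python
from h import *
np.set_printoptions(precision=1,suppress=True)
w=cam("wrist");save(w,"w5.png",s=1.5);st=env.state();print(st["t"],st["eef_pos"],np.degrees(st["tcp_rot"]))
Q=cloud(w)
for lo,hi in ((108,125),(52,62)):
    m=(Q[...,2]>lo)&(Q[...,2]<hi)&(np.hypot(Q[...,0]-542,Q[...,1]+13)<35)
    A=Q[m];print(m.sum(),A.min(0),A.max(0),np.median(A[:,2]),cv2.minEnclosingCircle(A[:,:2].astype(np.float32)))
print(env.recognise("wrist","pin")[:1])
```

```text
10.525 [536.  -83.6 260.1] [-180.    -0.    83.8]
526 [528.9 -21.1 110.5] [550.5   0.1 117.4] 114.94329549086945 ((539.7371826171875, -10.645692825317383), 10.902666091918945)
272 [510.2 -47.1  52. ] [576.4  18.7  57.5] 55.27325811880873 ((544.023681640625, -13.599191665649414), 33.85176086425781)
[{'location': [255.8, 116.7], 'score': 0.95}]
```

View pics/w5.png

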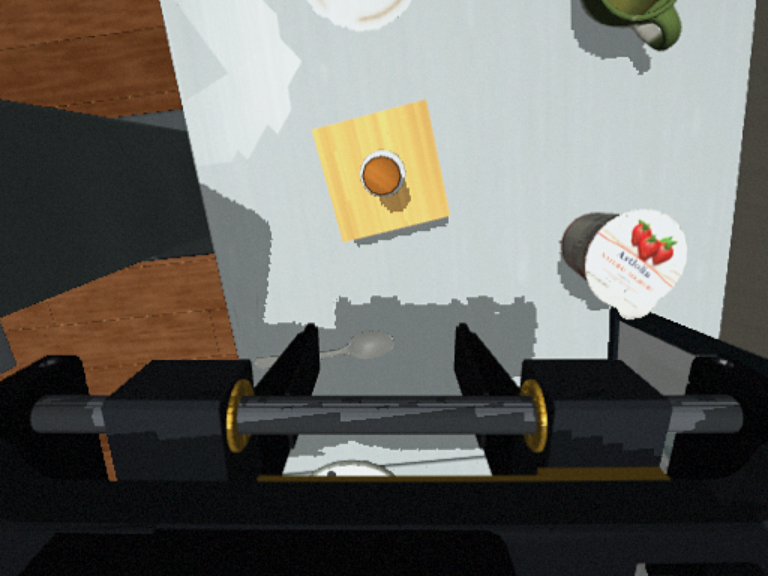

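Pin handle top is at (254,117) px native, giving (539.7,-10.6), top z 115. Nothing stands close to the fingers' path.

{"api": "jog_arm", "payload": {"motion": [[0, 0, 0, 36.5, -2.1, 0, 60], [0, 0, 0, 36.5, -2.1, 0, 60], [0, 0, 0, 0, 0, 20, 60], [0, 0, 0, 0, 0, 45, 60], [0, 0, 0, 0, 0, 45, 60], [0, 0, 0, 0, 0, 0, 60], [0, 0, 0, 0, 0, 0, 0], [0, 0, 0, 0, 0, 0, 0], [0, 0, 0, 0, 0, 0, 0], [0, 0, 0, 0, 0, 0, 0]]}}

```text
t: 11.82
eef_pos: [540.0, -9.7, 150.8]
tcp_rot: [3.14, -0.0, 1.464]
ft_force: [0.2, 0.1, -0.7]
opening: 0.268
grip_force: 0.0
```

{"api": "jog_arm", "payload": {"motion": [[0, 0, 0, 0, 0, 0, 0], [0, 0, 0, 0, 0, 0, 0]]}}

```text
t: 12.08
eef_pos: [540.0, -9.7, 150.6]
tcp_rot: [3.141, -0.0, 1.464]
ft_force: [-0.4, 1.3, 6.1]
opening: 0.227
grip_force: 30.0
```

{"api": "jog_arm", "payload": {"motion": [[0, 0, 0, 0, 0, -20, 0], [0, 0, 0, 0, 0, -40, 0], [0, 0, 0, 0, 0, -20, 0], [0, 0, 0, -47.7, -14.3, 0, 0], [0, 0, 0, -47.7, -14.3, 0, 0], [0, 0, 0, -47.7, -14.3, 0, 0], [0, 0, 0, -47.7, -14.3, 0, 0], [0, 0, 0, -47.7, -14.3, 0, 0], [0, 0, 0, -47.7, -14.3, 0, 0], [0, 0, 0, -47.7, -14.3, 0, 0]]}}

```text
t: 13.32
eef_pos: [403.8, -332.4, 229.9]
tcp_rot: [-3.141, -0.0, 1.464]
ft_force: [0.3, 0.1, -2.3]
opening: 0.232
grip_force: 30.0
```

{"api": "jog_arm", "payload": {"motion": [[0, 0, 0, 0, 0, 0, 0], [0, 0, 0, 0, 0, 0, 0], [0, 0, 0, 0, 0, 0, 0]]}}

```text
t: 13.7
eef_pos: [405.1, -330.1, 230.0]
tcp_rot: [-3.141, -0.0, 1.465]
ft_force: [-0.1, -0.4, -1.3]
opening: 0.229
grip_force: 30.0
```

Run:
```python
from h import *
np.set_printoptions(precision=1,suppress=True)
w=cam("wrist");s=cam("side");st=env.state();print(st["t"],st["eef_pos"],np.degrees(st["tcp_rot"]),st["opening"],st["ft_force"])
a=cv2.resize(w["color"][:,:,::-1],(400,300));b=cv2.resize(s["color"][200:320,140:300,::-1],(400,300),interpolation=cv2.INTER_CUBIC)
cv2.imwrite("pics/c6.png",np.hstack([a,b]))
print(proj(s,(404.6,-332,55)),proj(s,(404.6,-332,88)))
```

```text
13.8 [ 405.1 -330.2  230.1] [-180.   -0.   84.] 0.22969462341212152 [ 1.1  0.3 -2. ]
[204.8 266. ] [203.5 255.8]
```

View pics/c6.png

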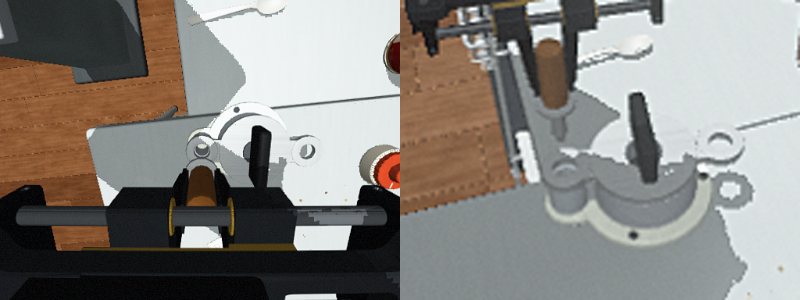

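In the wrist half the pin hangs in front of the eye. In the side half its tip (558,137) is above the eye at about (566,168). I'll lower the tip to just above the flange and recheck.

{"api": "jog_arm", "payload": {"motion": [[0, 0, 0, -0.9, 0, 15, 0], [0, 0, 0, 0, 0, 15, 0], [0, 0, 0, 0, 0, 0, 0], [0, 0, 0, 0, 0, 0, 0]]}}

```text
t: 14.3
eef_pos: [404.7, -332.0, 199.9]
tcp_rot: [-3.141, -0.0, 1.464]
ft_force: [0.9, 0.8, -1.8]
opening: 0.227
grip_force: 30.0
```

Run:
```python
from h import *
np.set_printoptions(precision=1,suppress=True)
w=cam("wrist");s=cam("side");st=env.state();print(st["t"],st["eef_pos"],np.degrees(st["tcp_rot"]))
a=cv2.resize(w["color"][150:260,170:280,::-1],(400,400),interpolation=cv2.INTER_CUBIC);b=cv2.resize(s["color"][240:290,182:232,::-1],(400,400),interpolation=cv2.INTER_CUBIC)
cv2.imwrite("pics/c7.png",np.hstack([a,b]))
print((proj(s,(404.6,-332,55))-[182,240])*8+3.5,[(proj(s,(404.6+dx,-332+dy,55))-[182,240])*8+3.5 for dx,dy in((10,0),(0,10))],(proj(w,(404.6,-332,55))-[170,150])*400/110+1.3)
```

```text
14.4 [ 404.7 -332.1  200.3] [180.    0.   83.9]
[186.1 211.5] [array([222.9, 202.2]), array([178. , 183.3])] [323.9 184.9]
```

View pics/c7.png

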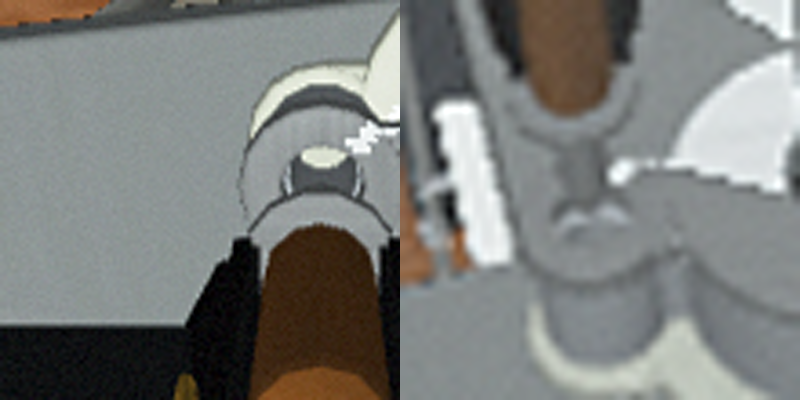

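The side crop shows the shank tip at about (587,208), near the eye hole's centre at (592,216). The wrist crop puts the pin about 1 mm left of the hole (320 against 323). I'll nudge it +0.9 mm and go down in stages.

{"api": "jog_arm", "payload": {"motion": [[0, 0, 0, 0.7, 0.9, 4, 0], [0, 0, 0, 0, 0, 6, 0], [0, 0, 0, 0, 0, 6, 0], [0, 0, 0, 0, 0, 6, 0], [0, 0, 0, 0, 0, 0, 0]]}}

```text
t: 15.02
eef_pos: [405.5, -331.3, 177.5]
tcp_rot: [-3.141, -0.001, 1.464]
ft_force: [0.3, 0.3, -2.2]
opening: 0.227
grip_force: 30.0
```

{"api": "jog_arm", "payload": {"motion": [[0, 0, 0, 0, 0, 7, 0], [0, 0, 0, 0, 0, 7, 0], [0, 0, 0, 0, 0, 5, 0], [0, 0, 0, 0, 0, 0, 0]]}}

```text
t: 15.52
eef_pos: [405.5, -331.3, 158.6]
tcp_rot: [-3.141, -0.001, 1.464]
ft_force: [-0.3, -0.0, -1.3]
opening: 0.228
grip_force: 30.0
```

{"api": "jog_arm", "payload": {"motion": [[0, 0, 0, 0, 0, 1.5, 0], [0, 0, 0, 0, 0, 1.3, 0], [0, 0, 0, 0, 0, 0, 0], [0, 0, 0, 0, 0, 0, 0]]}}

```text
t: 16.02
eef_pos: [405.6, -331.4, 156.4]
tcp_rot: [3.141, -0.0, 1.464]
ft_force: [-0.1, 0.3, -1.6]
opening: 0.225
grip_force: 30.0
```

{"api": "jog_arm", "payload": {"motion": [[0, 0, 0, 0, 0, 0.8, 0], [0, 0, 0, 0, 0, 0, 0], [0, 0, 0, 0, 0, 0, 0]]}}

```text
t: 16.4
eef_pos: [405.7, -331.4, 155.6]
tcp_rot: [3.141, 0.0, 1.464]
ft_force: [0.9, 0.2, 1.1]
opening: 0.226
grip_force: 30.0
```

Contact is just starting. I'll release, lift clear and check.

{"api": "jog_arm", "payload": {"motion": [[0, 0, 0, 0, 0, 0, 45], [0, 0, 0, 0, 0, 0, 45], [0, 0, 0, 0, 0, 0, 45], [0, 0, 0, 0, 0, -20, 45], [0, 0, 0, 0, 0, -40, 45], [0, 0, 0, -20, 0, -40, 45], [0, 0, 0, -50, 0, -10, 45], [0, 0, 0, 0, 0, 0, 45], [0, 0, 0, 0, 0, 0, 45]]}}

```text
t: 17.52
eef_pos: [397.9, -400.6, 265.0]
tcp_rot: [-3.141, -0.001, 1.464]
ft_force: [-0.0, -1.3, 0.1]
opening: 0.474
grip_force: 0.0
```

Run:
```python
from h import *
np.set_printoptions(precision=1,suppress=True)
w=cam("wrist");s=cam("side");st=env.state();print(st["t"],st["eef_pos"],st["ft_force"])
a=cv2.resize(w["color"][:,:,::-1],(400,300));b=cv2.resize(s["color"][200:320,140:300,::-1],(400,300),interpolation=cv2.INTER_CUBIC)
cv2.imwrite("pics/c8.png",np.hstack([a,b]))
Q=cloud(w)
for lo,hi,r in ((112,130,25),(57,64,22),(90,103,90)):
    m=(Q[...,2]>lo)&(Q[...,2]<hi)&(np.hypot(Q[...,0]-405,Q[...,1]+332)<r)
    A=Q[m];print(m.sum(),np.median(A,0),A.min(0),A.max(0),cv2.minEnclosingCircle(A[:,:2].astype(np.float32)))
m=(Q[...,2]>50)&(Q[...,2]<60)&(abs(np.hypot(Q[...,0]-473,Q[...,1]+340)-32)<10);A=Q[m]
print("flange plane",np.linalg.lstsq(np.c_[A[:,:2]-A[:,:2].mean(0),np.ones(len(A))],A[:,2],rcond=None)[0]*[1000,1000,1])
```

```text
17.625 [ 398.1 -400.1  265. ] [ 0.   0.5 -0.3]
521 [ 404.5 -332.   120.1] [ 394.  -343.2  115.5] [ 415.3 -321.7  122.3] ((404.4286193847656, -332.35009765625), 10.928037643432617)
226 [ 405.7 -324.2   60.3] [ 386.1 -347.5   57. ] [ 420.  -315.5   62.2] ((404.1379089355469, -331.7059020996094), 18.709611892700195)
1211 [ 470.9 -338.    96.8] [ 461.5 -374.1   90.1] [ 482.7 -305.6   99.5] ((471.80560302734375, -339.88946533203125), 34.33211898803711)
flange plane [-0.   1.1 55.4]
```

View pics/c8.png

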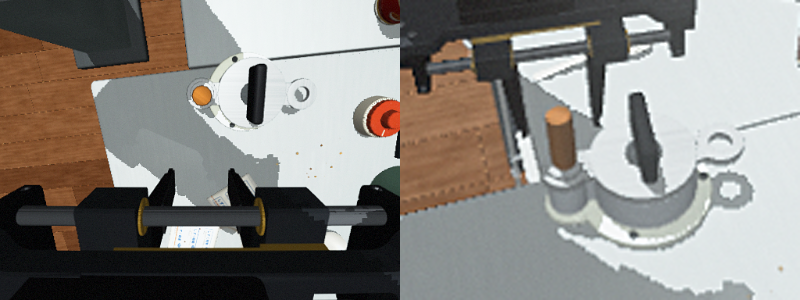

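The pin stands upright in the eye at (202,96) px in the left half: its top is at z 120, the shoulder top at 60 and the flange is level at 55. The pin is fully home and the gripper is clear.

```bash
python3 -c "
from cell import env
print(env.job_done())"
```

```text
the job is handed in; nothing more can be done
None
```

I turned the collar until one eye sat over the lug, put the pin fully home with its shoulder flat on the flange, moved the gripper clear, and handed the job in at about 18 s of the 51 s allowed.

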